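# Load the dispatch rack in reverse pick order

### The arm

A 7-joint arm with a two-finger parallel gripper is mounted at the origin on the work surface. World frame = base frame: x ahead of the robot, y to its left, z up, the work surface at z = 0. Lengths are in mm, angles in rad, forces in N, time in s.
With the tool pointing down it reaches from about 400 to 875 mm from the base axis. Payload 4.4 kg.
Tool frame: the origin (TCP) lies at the centre of the arm's flange, where the gripper is bolted on; the fingertips stand 173 mm ahead of it and the grasp point (between the pads) lies 155 mm ahead of it (grasp_offset is the distance from the TCP to the grasp point, in mm); z points along the fingers, y is the line along which they close (so a half turn about z gives the same grasp; the last joint's range is limited). The gripper opens to 85 mm and grips with 20 to 120 N. Pads are 22 mm wide; open, the fingers measure 114 mm over their backs; the gripper's body (76 mm by 85 mm) begins 54 mm behind the grasp point. The pads swing forward as they close: fully open they stand 13 mm farther back than shut.
Start: joints at [-1.371, 0.628, 0.038, 1.517, -0.027, 0.996, -0.02], TCP at [170.724, 627.191, 404.713] pointing down, gripper open.
Joint ranges: [-3.06, 3.06], [-0.37, 2.12], [-1.25, 1.32], [0.18, 2.47], [-1.1, 4.24], [0.23, 1.98], [-2.94, 2.94]. Speed limits (rad/s): [2.57, 2.57, 3.14, 3.14, 3.14, 3.14, 3.14].

### API

Orientations are given as a unit quaternion [w, x, y, z].
In Python, from rig import * gives the robot as it stands.
- The arm moves only by the shell command python3 -m pendant 'ROWS' [OPENING] [FORCE]. ROWS is JSON, a list of rows, each a list of 2 entries, a list of its own where there are three numbers: the shift along the tool's x, y, z scaled (see below), then the turn, a rotation vector about the tool's x, y, z scaled (see below). A call has exactly 10 rows; each row is the pose to reach, as a shift and turn from the pose commanded when the call began, along the tool's axes at that moment; what a row does not reach only later rows make up. The controller multiplies each number of a shift by 200 mm and each number of a turn by 120 degrees. A row lasts 1/12 s, in which the tool goes at most 41.7 mm and 7.16 degrees, less where a joint would pass 70% of its speed; a pose out of reach is approached as far as the arm can. A call with a number of a shift or a turn outside -1 to 1 is refused whole. A call with a gripper value outside its range is refused whole. OPENING is the closure, from -1 (fully open) to 1 (shut), set as the call begins (- or left out, the last holds). The fingers move at their own pace and stop on an object; FORCE is the grip in N (left out, the last holds). Time passes only in rows, so rows that repeat a pose let the fingers close, or fill a call up. It gives the time, the measured TCP pose, the force, the opening and the grip force at its end, in the units of the state.
- sense(): the state, without advancing time (a new reading comes with each control period).
- capture(name): name is "side" or "top"; returns a dict with "color" (420x560x3 uint8, red, green, blue), "mtx" (3x3 intrinsics, pixels), "k1" (the pictures are not rectified: a ray, as slopes to the right and down, at radius r is drawn at 1 + k1 r^2 times it, then the intrinsics apply), "rvec" (rotation vector, rad) and "tvec" (3), from world to camera coordinates, as OpenCV has them. Camera axes: x right, y down, z forward; pixel columns grow to the right and rows downward; lengths in mm; the calibration is good to about 2 mm. A picture is of the moment at which its call begins. There is no depth.
- job_done(): hands the job in; it is judged then, once.
The state is a dict: "t": time; "joints": joint angles; "joint_velocities": joint speeds; "joint_torque": joint torques, N m; "position": TCP position; "tcp_rot": TCP orientation; "contact_force": force on the tool from outside, world axes, zero at the start; "wrist_torque": the same for the moment, N m; "width": finger opening in mm; "grip_force": force on a finger pad.
Only numpy, scipy, OpenCV 4.12 (cv2) and the standard library are available. Lean on these libraries where they do the work, as an engineer would, in place of code of your own. Each camera call takes 0.05 s, during which the arm holds its last target. There are 200 camera calls.

### The job

Move the four picked items (carton, bottle, tin, charger) from the black trays of the pick row into the wooden dispatch rack, in reverse order: the item at the left end of the pick row goes into the bay at the right end of the rack (seen from the same side), and so on, one item to a bay. Set each one down upright in the middle of its bay, never tip or drop an item, and leave the tape roll where it is.

Things in the scene. Friction and masses are not known exactly. Their poses are not given: they have to be found in the camera images.
- carton: Upright brown cardboard carton, 50 (x) x 62 (y) x 95 mm high, about 0.2 kg, turned up to 0.2 rad in its tray; its x points across the row, its y along it. Loose. Origin: centre of its underside; z up.
- bottle: Round white plastic bottle with black screw cap: body 48 mm diameter up to 74 mm, shoulder, cap 29 mm diameter from 88 to 105 mm (its top); about 0.25 kg. Any yaw. Loose. Origin: centre of its underside; z up.
- tin: Plain round metal tin, 60 mm diameter, 80 mm high, about 0.3 kg. Any yaw. Loose. Origin: centre of its underside; z up.
- charger: White block-shaped plug-in charger lying on its back: body 44 (x) x 56 (y) x 48 mm high, on top a grey boss (32 mm diameter, 4 mm high) and two steel pins pointing up to 70 mm; about 0.12 kg; turned up to 0.2 rad in its tray; its x points across the row, its y along it. Grip the body by its x faces. Loose. Origin: centre of its underside; z up.
- tray_carton: Black plastic tray holding the carton at the start; one of four equal fixed trays side by side (90 mm pitch, any order) on an aluminium board: the pick row. 84 (x) x 86 (y) mm, floor 4 mm, rim 10 mm high, 3 mm thick. Origin: centre of underside, 6 mm above the bench. x across the row, y along it to the robot's left (within 0.13 rad), z up.
- tray_bottle: Black plastic tray holding the bottle at the start; one of four equal fixed trays side by side (90 mm pitch, any order) on an aluminium board: the pick row. 84 (x) x 86 (y) mm, floor 4 mm, rim 10 mm high, 3 mm thick. Origin: centre of underside, 6 mm above the bench. x across the row, y along it to the robot's left (within 0.13 rad), z up.
- tray_tin: Black plastic tray holding the tin at the start; one of four equal fixed trays side by side (90 mm pitch, any order) on an aluminium board: the pick row. 84 (x) x 86 (y) mm, floor 4 mm, rim 10 mm high, 3 mm thick. Origin: centre of underside, 6 mm above the bench. x across the row, y along it to the robot's left (within 0.13 rad), z up.
- tray_charger: Black plastic tray holding the charger at the start; one of four equal fixed trays side by side (90 mm pitch, any order) on an aluminium board: the pick row. 84 (x) x 86 (y) mm, floor 4 mm, rim 10 mm high, 3 mm thick. Origin: centre of underside, 6 mm above the bench. x across the row, y along it to the robot's left (within 0.13 rad), z up.
- dispatch_rack: Fixed plywood rack, 94 (x) x 370 (y) mm, four empty bays in a row, nearer or farther than the pick row. Origin: centre of underside, on the bench; x across, y along the row to the robot's left (within 0.13 rad), z up. Bay centres x 0, y +-45, +-135 mm; bays 84 (x) x 85 (y) mm inside. Heights over the bench: floor 10, lips along both long edges 16, dividers (5 thick, y 0, +-90, +-180) 30 mm.
- tape_roll: Bystander: loose roll of brown packing tape lying flat beside the rows, 90 mm outer diameter, 48 mm high, 0.25 kg. Origin: centre of its underside.
Mind the look-alikes: they are no part of the job. Leave any green or red look-alike of the carton alone.

How it is judged (in metres and radians):
At the end, for the whole second after the job is handed in: Each of the four items stands upright (tilt under 0.12 rad) on the floor of a bay of the dispatch rack, within 15 mm of the bay's centre along and across the row, one item to a bay, in the reverse of the order of their trays in the pick row (left end to right end), all at rest (x of carton in the frame of dispatch_rack between -0.015 and 0.015 m and z of carton in the frame of dispatch_rack between 0.006 and 0.014 m and angle between each of carton, bottle, tin, charger's own z axis and vertical below 0.12 rad and linear speed of each of carton, bottle, tin, charger below 0.02 m/s and angular speed of each of carton, bottle, tin, charger below 0.2 rad/s and (y of carton in the frame of dispatch_rack between -0.15 and -0.12 m or y of carton in the frame of dispatch_rack between -0.06 and -0.03 m or y of carton in the frame of dispatch_rack between 0.03 and 0.06 m or y of carton in the frame of dispatch_rack between 0.12 and 0.15 m) and x of bottle in the frame of dispatch_rack between -0.015 and 0.015 m and z of bottle in the frame of dispatch_rack between 0.006 and 0.014 m and (y of bottle in the frame of dispatch_rack between -0.15 and -0.12 m or y of bottle in the frame of dispatch_rack between -0.06 and -0.03 m or y of bottle in the frame of dispatch_rack between 0.03 and 0.06 m or y of bottle in the frame of dispatch_rack between 0.12 and 0.15 m) and x of tin in the frame of dispatch_rack between -0.015 and 0.015 m and z of tin in the frame of dispatch_rack between 0.006 and 0.014 m and (y of tin in the frame of dispatch_rack between -0.15 and -0.12 m or y of tin in the frame of dispatch_rack between -0.06 and -0.03 m or y of tin in the frame of dispatch_rack between 0.03 and 0.06 m or y of tin in the frame of dispatch_rack between 0.12 and 0.15 m) and x of charger in the frame of dispatch_rack between -0.015 and 0.015 m and z of charger in the frame of dispatch_rack between 0.006 and 0.014 m and (y of charger in the frame of dispatch_rack between -0.15 and -0.12 m or y of charger in the frame of dispatch_rack between -0.06 and -0.03 m or y of charger in the frame of dispatch_rack between 0.03 and 0.06 m or y of charger in the frame of dispatch_rack between 0.12 and 0.15 m) and ((y of tray_carton in the frame of tray_bottle above 0.04 m and ((y of carton in the frame of dispatch_rack below -0.09 m and y of bottle in the frame of dispatch_rack above -0.09 m) or (y of carton in the frame of dispatch_rack below 0 m and y of bottle in the frame of dispatch_rack above 0 m) or (y of carton in the frame of dispatch_rack below 0.09 m and y of bottle in the frame of dispatch_rack above 0.09 m))) or (y of tray_bottle in the frame of tray_carton above 0.04 m and ((y of bottle in the frame of dispatch_rack below -0.09 m and y of carton in the frame of dispatch_rack above -0.09 m) or (y of bottle in the frame of dispatch_rack below 0 m and y of carton in the frame of dispatch_rack above 0 m) or (y of bottle in the frame of dispatch_rack below 0.09 m and y of carton in the frame of dispatch_rack above 0.09 m)))) and ((y of tray_carton in the frame of tray_tin above 0.04 m and ((y of carton in the frame of dispatch_rack below -0.09 m and y of tin in the frame of dispatch_rack above -0.09 m) or (y of carton in the frame of dispatch_rack below 0 m and y of tin in the frame of dispatch_rack above 0 m) or (y of carton in the frame of dispatch_rack below 0.09 m and y of tin in the frame of dispatch_rack above 0.09 m))) or (y of tray_tin in the frame of tray_carton above 0.04 m and ((y of tin in the frame of dispatch_rack below -0.09 m and y of carton in the frame of dispatch_rack above -0.09 m) or (y of tin in the frame of dispatch_rack below 0 m and y of carton in the frame of dispatch_rack above 0 m) or (y of tin in the frame of dispatch_rack below 0.09 m and y of carton in the frame of dispatch_rack above 0.09 m)))) and ((y of tray_carton in the frame of tray_charger above 0.04 m and ((y of carton in the frame of dispatch_rack below -0.09 m and y of charger in the frame of dispatch_rack above -0.09 m) or (y of carton in the frame of dispatch_rack below 0 m and y of charger in the frame of dispatch_rack above 0 m) or (y of carton in the frame of dispatch_rack below 0.09 m and y of charger in the frame of dispatch_rack above 0.09 m))) or (y of tray_charger in the frame of tray_carton above 0.04 m and ((y of charger in the frame of dispatch_rack below -0.09 m and y of carton in the frame of dispatch_rack above -0.09 m) or (y of charger in the frame of dispatch_rack below 0 m and y of carton in the frame of dispatch_rack above 0 m) or (y of charger in the frame of dispatch_rack below 0.09 m and y of carton in the frame of dispatch_rack above 0.09 m)))) and ((y of tray_bottle in the frame of tray_tin above 0.04 m and ((y of bottle in the frame of dispatch_rack below -0.09 m and y of tin in the frame of dispatch_rack above -0.09 m) or (y of bottle in the frame of dispatch_rack below 0 m and y of tin in the frame of dispatch_rack above 0 m) or (y of bottle in the frame of dispatch_rack below 0.09 m and y of tin in the frame of dispatch_rack above 0.09 m))) or (y of tray_tin in the frame of tray_bottle above 0.04 m and ((y of tin in the frame of dispatch_rack below -0.09 m and y of bottle in the frame of dispatch_rack above -0.09 m) or (y of tin in the frame of dispatch_rack below 0 m and y of bottle in the frame of dispatch_rack above 0 m) or (y of tin in the frame of dispatch_rack below 0.09 m and y of bottle in the frame of dispatch_rack above 0.09 m)))) and ((y of tray_bottle in the frame of tray_charger above 0.04 m and ((y of bottle in the frame of dispatch_rack below -0.09 m and y of charger in the frame of dispatch_rack above -0.09 m) or (y of bottle in the frame of dispatch_rack below 0 m and y of charger in the frame of dispatch_rack above 0 m) or (y of bottle in the frame of dispatch_rack below 0.09 m and y of charger in the frame of dispatch_rack above 0.09 m))) or (y of tray_charger in the frame of tray_bottle above 0.04 m and ((y of charger in the frame of dispatch_rack below -0.09 m and y of bottle in the frame of dispatch_rack above -0.09 m) or (y of charger in the frame of dispatch_rack below 0 m and y of bottle in the frame of dispatch_rack above 0 m) or (y of charger in the frame of dispatch_rack below 0.09 m and y of bottle in the frame of dispatch_rack above 0.09 m)))) and ((y of tray_tin in the frame of tray_charger above 0.04 m and ((y of tin in the frame of dispatch_rack below -0.09 m and y of charger in the frame of dispatch_rack above -0.09 m) or (y of tin in the frame of dispatch_rack below 0 m and y of charger in the frame of dispatch_rack above 0 m) or (y of tin in the frame of dispatch_rack below 0.09 m and y of charger in the frame of dispatch_rack above 0.09 m))) or (y of tray_charger in the frame of tray_tin above 0.04 m and ((y of charger in the frame of dispatch_rack below -0.09 m and y of tin in the frame of dispatch_rack above -0.09 m) or (y of charger in the frame of dispatch_rack below 0 m and y of tin in the frame of dispatch_rack above 0 m) or (y of charger in the frame of dispatch_rack below 0.09 m and y of tin in the frame of dispatch_rack above 0.09 m))))); the robot touches nothing.
It fails at once if an item is tipped over (tilted by more than 0.5 rad) (angle between any of carton, bottle, tin, charger's own z axis and vertical above 0.5 rad).
It fails at once if an item is dropped: let go while its underside is more than 30 mm above the floor of the trays and bays ((height (world z) of carton above 0.04 m and contact force between the fingers and carton below 0.1 N) or (height (world z) of bottle above 0.04 m and contact force between the fingers and bottle below 0.1 N) or (height (world z) of tin above 0.04 m and contact force between the fingers and tin below 0.1 N) or (height (world z) of charger above 0.04 m and contact force between the fingers and charger below 0.1 N)).
It fails at once if the tape roll is moved by more than 20 mm (distance of tape_roll from where it was at the start of the episode above 0.02 m).
It also fails if it takes over 99 s, if anything falls off the work surface, if the arm or the gripper's body presses on something with over 40 N, if the wrist force passes 120 N, or if a joint passes its speed limit or range.

## Working session

There is one attempt and no reset: what is moved stays moved. The work goes in short steps, Python scripts to look and compute and a shell command to move; the robot and the scene stay as the last step left them, time stands still between calls to the robot, and variables do not carry over. Pictures are saved under pics/ and viewed, at most 14 in all, crops included, and the job is handed in when it is done.

```bash
ls; mkdir -p pics
python3 - <<'E'
from rig import *
import cv2
s=sense(); print({k:s[k] for k in('t','position','tcp_rot','width')})
for n in('side','top'):
    c=capture(n); cv2.imwrite(f'pics/{n}0.png',c['color'][:,:,::-1]); print(n,c['mtx'],c['k1'],c['rvec'],c['tvec'])
E
```

```text
pics
{'t': 0.0, 'position': array([170.62784456, 626.88140487, 403.7753646 ]), 'tcp_rot': array([-1.21933953e-04,  1.32509525e-01,  9.91181253e-01, -9.67061175e-04]), 'width': 85.04192228155318}
side [[402.77841944   0.         277.08254012]
 [  0.         402.77841944 213.59977966]
 [  0.           0.           1.        ]] -0.0771166751996945 [ 0.48739399 -2.73292265  1.11409456] [483.2257043  120.38764956 731.16918897]
top [[484.11404937   0.         284.99478819]
 [  0.         484.11404937 201.33817833]
 [  0.           0.           1.        ]] -0.020052994948221017 [ 2.15685279 -2.15191336  0.12211193] [  53.95343105  513.58228237 1104.513134  ]
```

View pics/side0.png

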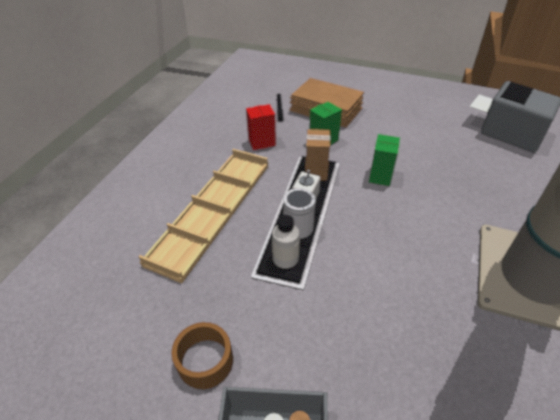

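View pics/top0.png

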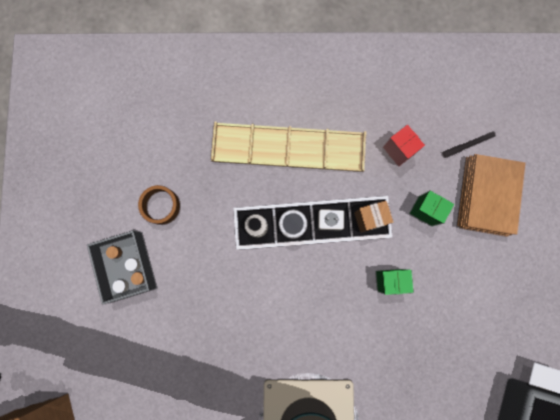

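The pick row, left to right, is bottle (256,225), tin (293,223), charger (331,219), carton (375,216) in the top view. The rack lies beyond it at (212–366,123–172). The tape roll is at (158,204).

```bash
cat > h.py <<'E'
from rig import *
import cv2, numpy as np
def ray(c,uv):
    p=cv2.undistortPoints(np.array([[uv]],float),c['mtx'],np.array([c['k1'],0,0,0.]))[0,0]
    R=cv2.Rodrigues(np.array(c['rvec']))[0]; o=-R.T@np.array(c['tvec']).ravel()
    d=R.T@np.array([p[0],p[1],1]); return o,d/np.linalg.norm(d)
def plane(c,uv,z):
    o,d=ray(c,uv); return o+d*(z-o[2])/d[2]
def tri(c1,a,c2,b):
    o,d=ray(c1,a);p,e=ray(c2,b)
    s=np.linalg.lstsq(np.c_[d,-e],p-o,rcond=None)[0]
    P,Q=o+d*s[0],p+e*s[1]; return (P+Q)/2,np.linalg.norm(P-Q)
def crop(c,x,y,w,h,k,f):
    im=cv2.resize(c['color'][y:y+h,x:x+w,::-1],None,fx=k,fy=k,interpolation=cv2.INTER_CUBIC)
    for i in range(0,w,20): cv2.putText(im,str(x+i),(i*k,8),0,.3,(0,0,255)); cv2.line(im,(i*k,10),(i*k,14),(0,0,255))
    for i in range(0,h,20): cv2.putText(im,str(y+i),(0,i*k+3),0,.3,(0,0,255))
    cv2.imwrite(f,im)
E
python3 - <<'E'
from h import *
t=capture('top'); s=capture('side')
crop(t,205,115,195,140,4,'pics/t1.png'); crop(s,135,120,210,165,3,'pics/s1.png')
E
```

```text
(no output)
```

View pics/t1.png

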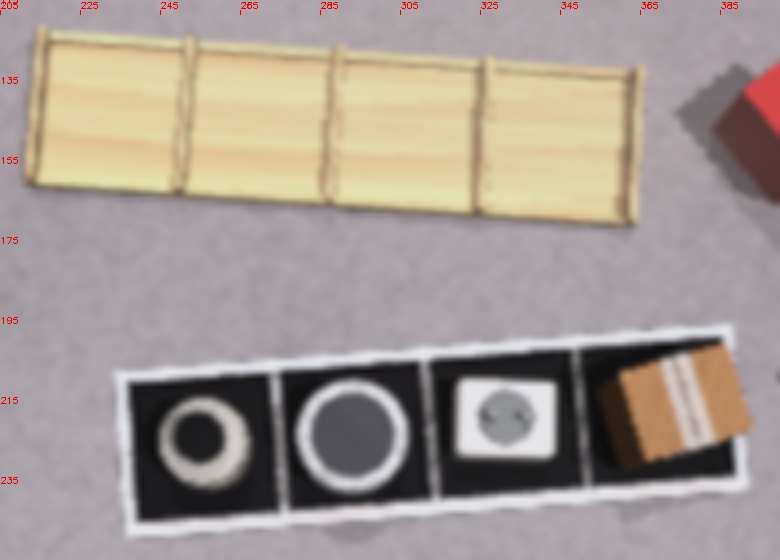

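View pics/s1.png

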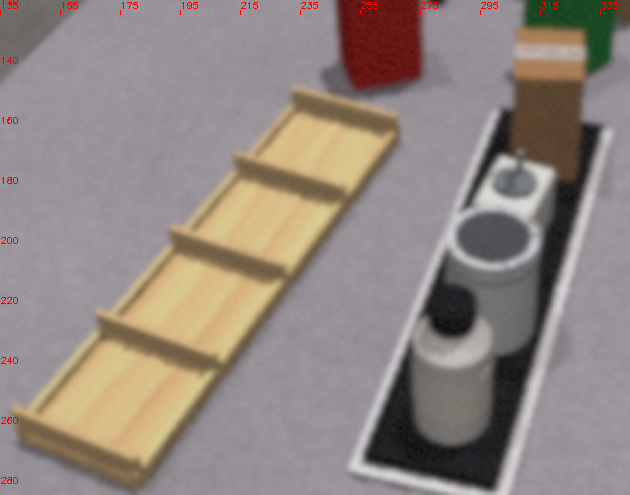

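The crops show the four rack dividers and all the items clearly. I'll take item centres from colour masks in the top view and check heights by pairing them with points in the side view.

```bash
cat > m.py <<'E'
from h import *
t=capture('top'); s=capture('side')
T=lambda x,y:(205+x/4-.375,115+y/4-.375); S=lambda x,y:(135+x/3-.33,120+y/3-.33)
for n,a,b in [('rUL',(43,28),(12,406)),('rUR',(640,68),(295,91)),('rLL',(30,184),(142,463)),('rLR',(632,222),(397,121)),
 ('cap',(200,437),(452,297)),('tin',(352,436),(493,238)),('boss',(506,417),(514,182)),
 ('cUL',(621,373),(513,75)),('cUR',(725,346),(520,30)),('cLR',(751,430),(584,30)),('cLL',(645,463),(587,78)),
 ('boardUL',(117,374),(500,110)),]:
    if n=='boardUL': continue
    P,e=tri(t,T(*a),s,S(*b)); print(n,P.round(1),'gap',e.round(1))
im=t['color']; hsv=cv2.cvtColor(im,cv2.COLOR_RGB2HSV); k=8
big=cv2.resize(im,None,fx=k,fy=k,interpolation=cv2.INTER_CUBIC); hs=cv2.cvtColor(big,cv2.COLOR_RGB2HSV)
def cont(mask,x0,y0,x1,y1):
    m=np.zeros(mask.shape,np.uint8); m[y0*k:y1*k,x0*k:x1*k]=mask[y0*k:y1*k,x0*k:x1*k]*255
    return max(cv2.findContours(m,0,2)[0],key=cv2.contourArea)
pix=lambda p:(np.array(p)+.5)/k-.5
V=hs[...,2];Sa=hs[...,1];H=hs[...,0]
def rect(name,c,z):
    q=cv2.boxPoints(cv2.minAreaRect(c)); W=np.array([plane(t,pix(p),z) for p in q])[:,:2]
    e=np.diff(np.vstack([W,W[:1]]),axis=0); L=np.linalg.norm(e,axis=1)
    ang=[np.arctan2(*(v[::-1])) for v in e]
    # direction nearest to world +x
    print(name,'centre',W.mean(0).round(1),'sides',L.round(1),'yaw',[round((a+np.pi/4)%(np.pi/2)-np.pi/4,3) for a in ang[:2]]); return W
rect('carton',cont((V>105)&(Sa>25),355,196,395,233),105)
rect('charger',cont((V>140),314,204,348,234),58)
c=cont(V>120,274,207,311,241); (x,y),ax,_=cv2.fitEllipse(c); print('tin',plane(t,pix((x,y)),90).round(1),np.array(ax)/k)
c=cont(V<90,247,216,262,231); (x,y),ax,_=cv2.fitEllipse(c); print('cap',plane(t,pix((x,y)),115).round(1),np.array(ax)/k)
W=rect('rack',cont((Sa>60),205,118,372,175),16)
W=rect('board',cont((V>190)|(V<70),230,193,396,251),6)
E
python3 m.py
```

```text
rUL [706.6 223.2  32.9] gap 2.2
rUR [ 681.6 -135.2   28.9] gap 1.3
rLL [611.9 229.5  26.7] gap 0.7
rLR [ 589.4 -128.9   26.5] gap 0.6
cap [454.  119.7 118.4] gap 0.5
tin [456.5  37.6  90.5] gap 0.2
boss [469.7 -50.1  61.9] gap 0.3
cUL [ 490.3 -109.   107.7] gap 0.6
cUR [ 504.4 -166.6  106.2] gap 1.6
cLR [ 458.5 -179.1  108.5] gap 0.9
cLL [ 440.5 -121.2  109. ] gap 0.8
carton centre [ 480.2 -163.2] sides [27.5 53.3 27.3 53.3] yaw [np.float64(0.298), np.float64(0.273)]
charger centre [469.8 -50.4] sides [44.5 56.2 44.5 55.9] yaw [np.float64(-0.025), np.float64(-0.018)]
tin [457.2  37.3  90. ] [27.75723648 27.95846558]
cap [454.1 121.1 115. ] [12.02187443 12.88755322]
rack centre [649.5  48.7] sides [ 98.1 371.5  97.6 367.6] yaw [np.float64(-0.043), np.float64(-0.068)]
board centre [471.2 -55.1] sides [86.5 80.8 85.8 80.8] yaw [np.float64(0.085), np.float64(0.07)]
```

Heights agree with the text: cap 118, tin 90.5, boss 62, carton about 108, rack dividers about 29. The rack centre is about (648, 47.5) with yaw -0.066. The carton is at (473.4, -144) with yaw 0.255.

```bash
cat > g.py <<'E'
import sys
from rig import *
import numpy as np
from scipy.spatial.transform import Rotation as R
# g.py X Y Ztcp ANG : ANG = direction of tool y in world
s=sense(); x,y,z,a=map(float,sys.argv[1:5]); q=s['tcp_rot']; Rc=R.from_quat(np.r_[q[1:],q[0]])
Y=np.array([np.cos(a),np.sin(a),0]); Z=np.array([0,0,-1.]); Rt=R.from_matrix(np.c_[np.cross(Y,Z),Y,Z])
d=Rc.inv().apply(np.array([x,y,z])-s['position']); w=(Rc.inv()*Rt).as_rotvec()
print('t',round(s['t'],2),'pos',s['position'].round(1),'w',round(s['width'],1),'F',s['contact_force'].round(1),'\nshift',(d/200).round(3),'turn',(np.degrees(w)/120).round(3))
E
python3 g.py 480 330 330 0.5;python3 g.py 473.4 -144 330 0.255
```

```text
t 0.3 pos [170.7 627.1 404.4] w 85.7 F [-0.1  0.9  0.2] 
shift [-1.882 -1.027  0.373] turn [-0.     0.     0.384]
t 0.3 pos [170.7 627.1 404.4] w 85.7 F [-0.1  0.9  0.2] 
shift [-2.473 -3.322  0.374] turn [-0.     0.     0.501]
```

```bash
python3 -m pendant '[[[-0.1,-0.01,0.04],[0,0,0.02]],[[-0.2,-0.03,0.08],[0,0,0.05]],[[-0.35,-0.06,0.11],[0,0,0.08]],[[-0.5,-0.1,0.15],[0,0,0.12]],[[-0.65,-0.15,0.18],[0,0,0.16]],[[-0.8,-0.2,0.22],[0,0,0.2]],[[-0.9,-0.25,0.25],[0,0,0.24]],[[-1,-0.3,0.28],[0,0,0.27]],[[-1,-0.3,0.3],[0,0,0.3]],[[-1,-0.3,0.3],[0,0,0.3]]]' -1 && python3 g.py 480 200 330 0.4;python3 g.py 473.4 -144 330 0.255
```

```text
t: 1.13
position: [351.0, 513.5, 343.3]
tcp_rot: [0.001, 0.437, 0.9, -0.002]
contact_force: [0.1, -0.5, -0.9]
width: 85.3
grip_force: 0.0
t 1.13 pos [351.  513.5 343.3] w 85.3 F [ 0.1 -0.5 -0.9] 
shift [-1.631 -0.463  0.073] turn [-0.001  0.002  0.128]
t 1.13 pos [351.  513.5 343.3] w 85.3 F [ 0.1 -0.5 -0.9] 
shift [-2.961 -1.553  0.079] turn [-0.001  0.002  0.197]
```

```bash
python3 -m pendant '[[[-0.15,-0.03,0],[0,0,0.02]],[[-0.3,-0.06,0],[0,0,0.04]],[[-0.45,-0.1,0],[0,0,0.06]],[[-0.6,-0.15,0.03],[0,0,0.08]],[[-0.75,-0.2,0.05],[0,0,0.1]],[[-0.9,-0.28,0.08],[0,0,0.12]],[[-1,-0.35,0.08],[0,0,0.15]],[[-1,-0.43,0.08],[0,0,0.17]],[[-1,-0.5,0.08],[0,0,0.197]],[[-1,-0.5,0.08],[0,0,0.197]]]' -1 && python3 g.py 473.4 -144 330 0.255
```

```text
t: 1.97
position: [393.5, 296.0, 328.5]
tcp_rot: [-0.001, 0.609, 0.793, -0.002]
contact_force: [-1.9, -0.2, -0.2]
width: 85.3
grip_force: 0.0
t 1.97 pos [393.5 296.  328.5] w 85.3 F [-1.9 -0.2 -0.2] 
shift [-2.228 -0.183 -0.004] turn [-0.002  0.001  0.003]
```

```bash
python3 -m pendant '[[[-0.15,-0.07,0],[0,0,0]],[[-0.3,-0.15,0],[0,0,0]],[[-0.45,-0.23,0],[0,0,0]],[[-0.6,-0.32,0],[0,0,0]],[[-0.75,-0.4,0],[0,0,0]],[[-0.9,-0.48,0],[0,0,0]],[[-1,-0.54,0],[0,0,0]],[[-1,-0.54,0],[0,0,0]],[[-1,-0.54,0],[0,0,0]],[[-1,-0.54,0],[0,0,0]]]' -1 && python3 g.py 473.4 -144 330 0.255
```

```text
t: 2.8
position: [344.3, 77.7, 328.9]
tcp_rot: [0.001, 0.607, 0.795, 0.001]
contact_force: [-0.5, 0.7, 0.0]
width: 85.2
grip_force: 0.0
t 2.8 pos [344.3  77.7 328.9] w 85.2 F [-0.5  0.7  0. ] 
shift [-1.239  0.332 -0.005] turn [ 0.001 -0.     0.005]
```

```bash
python3 -m pendant '[[[-0.15,0.05,0],[0,0,0]],[[-0.3,0.1,0],[0,0,0]],[[-0.45,0.15,0],[0,0,0]],[[-0.6,0.2,0],[0,0,0]],[[-0.75,0.25,0],[0,0,0]],[[-0.9,0.3,0],[0,0,0]],[[-1,0.33,0],[0,0,0]],[[-1,0.33,0],[0,0,0]],[[-1,0.33,0],[0,0,0]],[[-1,0.33,0],[0,0,0]]]' -1 && python3 g.py 473.4 -144 230 0.255
```

```text
t: 3.63
position: [459.3, -97.3, 328.3]
tcp_rot: [-0.001, 0.607, 0.795, 0.0]
contact_force: [0.4, -0.1, -0.1]
width: 85.1
grip_force: 0.0
t 3.63 pos [459.3 -97.3 328.3] w 85.1 F [ 0.4 -0.1 -0.1] 
shift [-0.244  0.007  0.491] turn [-0.    -0.001  0.006]
```

```bash
python3 -m pendant '[[[-0.1,0,0],[0,0,0]],[[-0.2,0.005,0],[0,0,0.005]],[[-0.245,0.005,0],[0,0,0.005]],[[-0.245,0.005,0.08],[0,0,0.005]],[[-0.245,0.005,0.2],[0,0,0.005]],[[-0.245,0.005,0.32],[0,0,0.005]],[[-0.245,0.005,0.42],[0,0,0.005]],[[-0.245,0.005,0.49],[0,0,0.005]],[[-0.245,0.005,0.49],[0,0,0.005]],[[-0.245,0.005,0.49],[0,0,0.005]]]' -1 && python3 g.py 473.4 -144 230 0.255
python3 - <<'E'
from h import *
crop(capture('side'),220,60,160,160,4,'pics/s2.png')
E
```

```text
t: 4.47
position: [472.6, -144.7, 230.3]
tcp_rot: [-0.001, 0.611, 0.791, -0.0]
contact_force: [0.1, -0.2, 1.4]
width: 85.5
grip_force: 0.0
t 4.47 pos [ 472.6 -144.7  230.3] w 85.5 F [ 0.1 -0.2  1.4] 
shift [0.002 0.005 0.002] turn [-0.001 -0.001  0.   ]
```

View pics/s2.png

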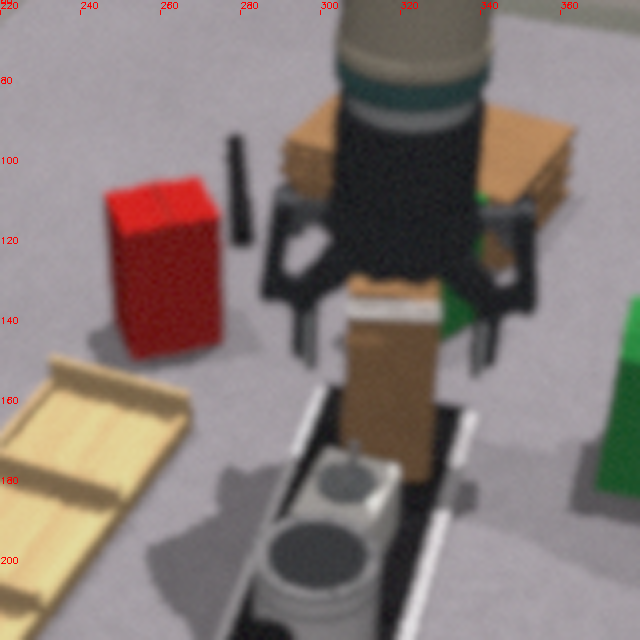

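The fingers straddle the carton symmetrically, with pads at about (297,150) and (340,150), the carton between them and its faces aligned. I'll close and then lift in the next call.

```bash
python3 -m pendant '[[[0,0,0],[0,0,0]],[[0,0,0],[0,0,0]],[[0,0,0],[0,0,0]],[[0,0,0],[0,0,0]],[[0,0,0],[0,0,0]],[[0,0,0],[0,0,0]],[[0,0,0],[0,0,0]],[[0,0,0],[0,0,0]],[[0,0,0],[0,0,0]],[[0,0,0],[0,0,0]]]' 1 40 && python3 g.py 473.4 -144 360 0.255
```

```text
t: 5.35
position: [473.2, -145.9, 231.7]
tcp_rot: [0.001, 0.612, 0.791, 0.0]
contact_force: [0.8, 1.0, 6.7]
width: 49.9
grip_force: 40.6
t 5.35 pos [ 473.2 -145.9  231.7] w 49.9 F [0.8 1.  6.7] 
shift [ 0.009  0.004 -0.642] turn [ 0.001  0.    -0.001]
```

```bash
python3 -m pendant '[[[0,0,-0.02],[0,0,0]],[[0,0,-0.06],[0,0,0]],[[0,0,-0.12],[0,0,0]],[[0,0,-0.2],[0,0,0]],[[0,0,-0.29],[0,0,0]],[[0,0,-0.38],[0,0,0]],[[0,0,-0.47],[0,0,0]],[[0,0,-0.55],[0,0,0]],[[0,0,-0.62],[0,0,0]],[[0,0,-0.65],[0,0,0]]]' - && python3 g.py 656.9 182.2 362 -0.066
```

```text
t: 6.18
position: [473.0, -146.1, 362.9]
tcp_rot: [0.001, 0.612, 0.791, 0.001]
contact_force: [0.4, -0.1, -1.7]
width: 49.4
grip_force: 41.6
t 6.18 pos [ 473.  -146.1  362.9] w 49.4 F [ 0.4 -0.1 -1.7] 
shift [1.358 1.302 0.006] turn [0.001 0.    0.153]
```

```bash
python3 -m pendant '[[[0.02,0.02,0],[0,0,0.005]],[[0.07,0.07,0],[0,0,0.015]],[[0.14,0.14,0],[0,0,0.03]],[[0.23,0.22,0],[0,0,0.05]],[[0.32,0.31,0],[0,0,0.07]],[[0.41,0.4,0],[0,0,0.09]],[[0.5,0.48,0],[0,0,0.11]],[[0.58,0.56,0],[0,0,0.13]],[[0.65,0.62,0],[0,0,0.145]],[[0.68,0.65,0],[0,0,0.15]]]' - && python3 g.py 656.9 182.2 362 -0.066
```

```text
t: 7.02
position: [565.1, 22.1, 359.4]
tcp_rot: [-0.001, 0.727, 0.686, -0.0]
contact_force: [0.4, -0.0, -1.7]
width: 49.8
grip_force: 41.7
t 7.02 pos [565.1  22.1 359.4] w 49.8 F [ 0.4 -0.  -1.7] 
shift [ 0.826  0.412 -0.013] turn [-0.001 -0.001  0.004]
```

```bash
python3 -m pendant '[[[0.03,0.01,0],[0,0,0]],[[0.09,0.04,0],[0,0,0]],[[0.18,0.08,0],[0,0,0]],[[0.28,0.13,0],[0,0,0]],[[0.39,0.19,0],[0,0,0]],[[0.5,0.25,0],[0,0,0]],[[0.61,0.3,0],[0,0,0]],[[0.71,0.35,-0.01],[0,0,0]],[[0.79,0.39,-0.01],[0,0,0.003]],[[0.82,0.41,-0.01],[0,0,0.004]]]' - && python3 g.py 656.9 181 235 -0.066
```

```text
t: 7.85
position: [656.9, 179.9, 362.2]
tcp_rot: [-0.001, 0.73, 0.683, 0.001]
contact_force: [0.5, 1.6, -0.5]
width: 49.4
grip_force: 41.7
t 7.85 pos [656.9 179.9 362.2] w 49.4 F [ 0.5  1.6 -0.5] 
shift [ 0.004 -0.001  0.636] turn [ 0.    -0.001 -0.   ]
```

```bash
python3 -m pendant '[[[0,0,0.03],[0,0,0]],[[0,0,0.1],[0,0,0]],[[0,0,0.2],[0,0,0]],[[0,0,0.31],[0,0,0]],[[0,0,0.42],[0,0,0]],[[0,0,0.51],[0,0,0]],[[0,0,0.57],[0,0,0]],[[0,0,0.61],[0,0,0]],[[0,0,0.63],[0,0,0]],[[0,0,0.64],[0,0,0]]]' - && python3 g.py 656.9 181 231.7 -0.066
python3 - <<'E'
from h import *
crop(capture('side'),130,130,160,150,4,'pics/s3.png')
E
```

```text
t: 8.68
position: [656.4, 176.4, 234.5]
tcp_rot: [0.0, 0.731, 0.682, -0.0]
contact_force: [1.6, 0.1, -1.6]
width: 49.7
grip_force: 41.7
t 8.68 pos [656.4 176.4 234.5] w 49.7 F [ 1.6  0.1 -1.6] 
shift [0.023 0.001 0.014] turn [-0.     0.    -0.002]
```

View pics/s3.png

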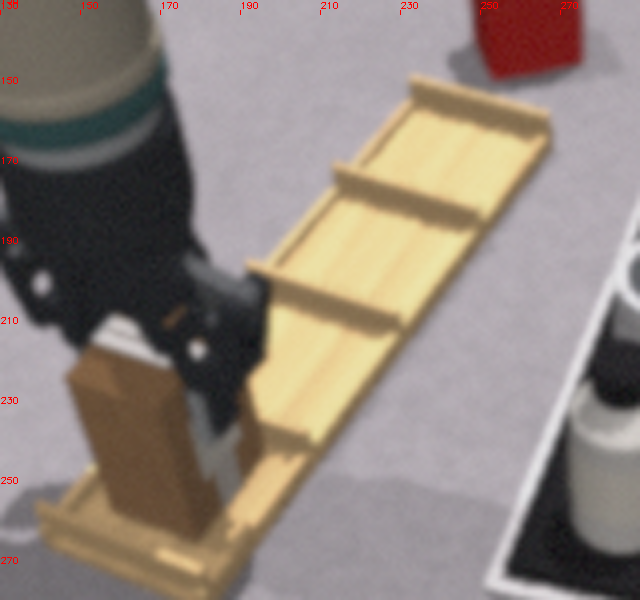

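The carton stands over the left-end bay near (163,255), clear of the dividers. I'll correct along the row, lower to the floor, release slowly and rise.

```bash
python3 -m pendant '[[[0.01,0,0],[0,0,0]],[[0.02,0,0],[0,0,0]],[[0.025,0,0],[0,0,0]],[[0.025,0,0.003],[0,0,0]],[[0.025,0,0.006],[0,0,0]],[[0.025,0,0.01],[0,0,0]],[[0.025,0,0.013],[0,0,0]],[[0.025,0,0.013],[0,0,0]],[[0.025,0,0.013],[0,0,0]],[[0.025,0,0.013],[0,0,0]]]' - && python3 g.py 656.9 181 231.7 -0.066
```

```text
t: 9.57
position: [656.7, 182.0, 232.1]
tcp_rot: [-0.0, 0.731, 0.682, -0.0]
contact_force: [0.3, 0.2, -2.9]
width: 49.7
grip_force: 41.7
t 9.57 pos [656.7 182.  232.1] w 49.7 F [ 0.3  0.2 -2.9] 
shift [-0.005  0.001  0.002] turn [-0.     0.    -0.001]
```

```bash
python3 -m pendant '[[[0,0,0.004],[0,0,0]],[[0,0,0.004],[0,0,0]],[[0,0,0.004],[0,0,0]],[[0,0,0.004],[0,0,0]],[[0,0,0.004],[0,0,0]],[[0,0,0.004],[0,0,0]],[[0,0,0.004],[0,0,0]],[[0,0,0.004],[0,0,0]],[[0,0,0.004],[0,0,0]],[[0,0,0.004],[0,0,0]]]' -1 && python3 -m pendant '[[[0,0,-0.05],[0,0,0]],[[0,0,-0.12],[0,0,0]],[[0,0,-0.2],[0,0,0]],[[0,0,-0.3],[0,0,0]],[[0,0,-0.4],[0,0,0]],[[0,0,-0.5],[0,0,0]],[[0,0,-0.6],[0,0,0]],[[0,0,-0.65],[0,0,0]],[[0,0,-0.65],[0,0,0]],[[0,0,-0.65],[0,0,0]]]' && python3 g.py 469.8 -50.2 330 0
```

```text
t: 10.4
position: [656.6, 182.1, 231.2]
tcp_rot: [-0.0, 0.731, 0.682, -0.0]
contact_force: [0.7, -0.3, -0.5]
width: 85.1
grip_force: 0.0
t: 11.23
position: [656.6, 182.1, 362.1]
tcp_rot: [0.0, 0.731, 0.682, 0.001]
contact_force: [-0.8, 0.1, 0.3]
width: 85.5
grip_force: 0.0
t 11.23 pos [656.6 182.1 362.1] w 85.5 F [-0.8  0.1  0.3] 
shift [-1.223 -0.852  0.159] turn [ 0.001 -0.    -0.033]
```

```bash
python3 -m pendant '[[[-0.1,-0.08,0],[0,0,-0.01]],[[-0.22,-0.17,0],[0,0,-0.02]],[[-0.34,-0.26,0],[0,0,-0.022]],[[-0.46,-0.35,0],[0,0,-0.022]],[[-0.58,-0.44,0],[0,0,-0.022]],[[-0.7,-0.53,0],[0,0,-0.022]],[[-0.82,-0.6,0],[0,0,-0.022]],[[-0.92,-0.65,0],[0,0,-0.022]],[[-1,-0.7,0],[0,0,-0.022]],[[-1,-0.7,0],[0,0,-0.022]]]' && python3 g.py 469.8 -50.2 260 -0.02
python3 - <<'E'
from h import *
crop(capture('top'),200,110,200,145,4,'pics/t2.png')
E
```

```text
t: 12.07
position: [500.3, -11.5, 360.3]
tcp_rot: [-0.001, 0.717, 0.697, -0.002]
contact_force: [-0.3, -0.3, 1.0]
width: 85.3
grip_force: 0.0
t 12.07 pos [500.3 -11.5 360.3] w 85.3 F [-0.3 -0.3  1. ] 
shift [-0.197 -0.145  0.503] turn [-0.002  0.001 -0.004]
```

View pics/t2.png

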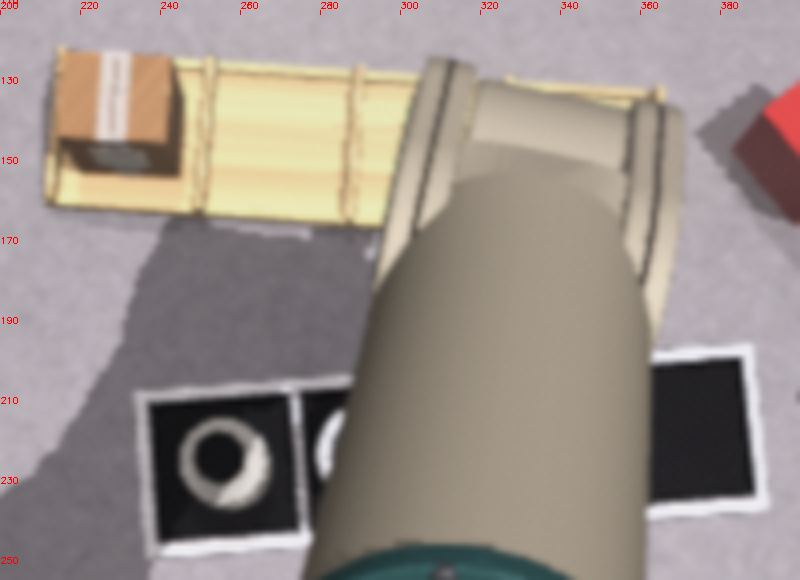

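The carton stands upright in the left bay, with its top centred near pixel (228,134). I'll compute its bay offset and continue to the charger.

```bash
python3 - <<'E'
from h import *
t=capture('top'); 
P=np.mean([plane(t,(200+a/4-.375,110+b/4-.375),105) for a,b in((58,52),(172,56),(170,143),(58,138))],0)
d=P[:2]-[648,47.5]; a=-.066; print(P, d@[np.cos(a),np.sin(a)], d@[-np.sin(a),np.cos(a)])
E
python3 -m pendant '[[[-0.05,-0.04,0],[0,0,0]],[[-0.12,-0.09,0],[0,0,-0.003]],[[-0.18,-0.13,0.05],[0,0,-0.004]],[[-0.197,-0.145,0.1],[0,0,-0.004]],[[-0.197,-0.145,0.2],[0,0,-0.004]],[[-0.197,-0.145,0.3],[0,0,-0.004]],[[-0.197,-0.145,0.4],[0,0,-0.004]],[[-0.197,-0.145,0.48],[0,0,-0.004]],[[-0.197,-0.145,0.5],[0,0,-0.004]],[[-0.197,-0.145,0.5],[0,0,-0.004]]]' && python3 g.py 469.8 -50.2 196 -0.02
```

```text
[656.14218183 181.80521775 105.        ] -0.7332558055505434 134.5498010966436
t: 13.0
position: [472.8, -46.3, 260.1]
tcp_rot: [-0.001, 0.712, 0.702, -0.001]
contact_force: [0.1, 0.0, 0.4]
width: 85.4
grip_force: 0.0
t 13.0 pos [472.8 -46.3 260.1] w 85.4 F [0.1 0.  0.4] 
shift [-0.02  -0.014  0.321] turn [-0.001 -0.     0.003]
```

```bash
python3 -m pendant '[[[-0.015,-0.01,0],[0,0,0]],[[-0.02,-0.015,0.02],[0,0,0]],[[-0.02,-0.015,0.07],[0,0,0]],[[-0.02,-0.015,0.13],[0,0,0]],[[-0.02,-0.015,0.2],[0,0,0]],[[-0.02,-0.015,0.25],[0,0,0]],[[-0.02,-0.015,0.29],[0,0,0]],[[-0.02,-0.015,0.31],[0,0,0]],[[-0.02,-0.015,0.32],[0,0,0]],[[-0.02,-0.015,0.32],[0,0,0]]]' && python3 g.py 469.8 -50.2 196 -0.02
python3 - <<'E'
from h import *
crop(capture('side'),240,120,150,150,4,'pics/s4.png')
E
```

```text
t: 13.83
position: [470.2, -50.6, 197.1]
tcp_rot: [-0.0, 0.712, 0.702, -0.0]
contact_force: [-0.7, -0.8, -0.5]
width: 85.4
grip_force: 0.0
t 13.83 pos [470.2 -50.6 197.1] w 85.4 F [-0.7 -0.8 -0.5] 
shift [ 0.002 -0.002  0.005] turn [-0.     0.     0.003]
```

View pics/s4.png

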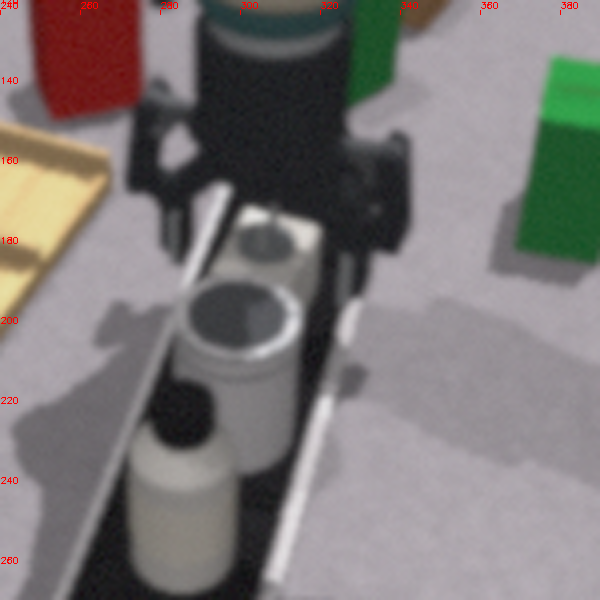

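The charger sits between the open fingers, at (305,180) with pads near (283,180) and (328,190). I'll grip and lift.

```bash
python3 -m pendant '[[[0,0,0],[0,0,0]],[[0,0,0],[0,0,0]],[[0,0,0],[0,0,0]],[[0,0,0],[0,0,0]],[[0,0,0],[0,0,0]],[[0,0,0],[0,0,0]],[[0,0,0],[0,0,0]],[[0,0,0],[0,0,0]],[[0,0,0],[0,0,0]],[[0,0,0],[0,0,0]]]' 1 40 && python3 -m pendant '[[[0,0,-0.02],[0,0,0]],[[0,0,-0.06],[0,0,0]],[[0,0,-0.12],[0,0,0]],[[0,0,-0.2],[0,0,0]],[[0,0,-0.29],[0,0,0]],[[0,0,-0.38],[0,0,0]],[[0,0,-0.47],[0,0,0]],[[0,0,-0.55],[0,0,0]],[[0,0,-0.62],[0,0,0]],[[0,0,-0.65],[0,0,0]]]' - && python3 g.py 651 92.4 328 -0.066
```

```text
t: 14.72
position: [470.4, -50.5, 197.8]
tcp_rot: [0.0, 0.712, 0.702, 0.0]
contact_force: [-1.6, 0.5, 5.7]
width: 43.2
grip_force: 40.7
t: 15.55
position: [470.5, -50.6, 329.4]
tcp_rot: [0.001, 0.712, 0.702, 0.001]
contact_force: [-1.2, 0.4, -1.0]
width: 43.6
grip_force: 40.8
t 15.55 pos [470.5 -50.6 329.4] w 43.6 F [-1.2  0.4 -1. ] 
shift [0.728 0.892 0.009] turn [ 0.001 -0.     0.025]
```

```bash
python3 -m pendant '[[[0.02,0.02,0],[0,0,0]],[[0.07,0.08,0],[0,0,0.005]],[[0.15,0.18,0],[0,0,0.01]],[[0.24,0.3,0],[0,0,0.015]],[[0.34,0.42,0],[0,0,0.02]],[[0.45,0.55,0],[0,0,0.025]],[[0.55,0.68,0],[0,0,0.025]],[[0.64,0.79,0],[0,0,0.025]],[[0.7,0.86,0],[0,0,0.025]],[[0.728,0.892,0],[0,0,0.025]]]' - && python3 g.py 651 92.4 202 -0.066
```

```text
t: 16.38
position: [652.1, 95.9, 325.5]
tcp_rot: [-0.001, 0.729, 0.684, 0.0]
contact_force: [0.1, 1.3, -1.0]
width: 43.9
grip_force: 40.8
t 16.38 pos [652.1  95.9 325.5] w 43.9 F [ 0.1  1.3 -1. ] 
shift [-0.018 -0.004  0.617] turn [-0.    -0.001  0.001]
```

```bash
python3 -m pendant '[[[0,0,0.03],[0,0,0]],[[0,0,0.1],[0,0,0]],[[0,0,0.2],[0,0,0]],[[0,0,0.31],[0,0,0]],[[0,0,0.41],[0,0,0]],[[0,0,0.5],[0,0,0]],[[0,0,0.55],[0,0,0]],[[0,0,0.59],[0,0,0]],[[0,0,0.61],[0,0,0]],[[0,0,0.62],[0,0,0]]]' - && python3 g.py 651 92.4 198 -0.066
```

```text
t: 17.22
position: [650.6, 92.0, 203.1]
tcp_rot: [-0.0, 0.731, 0.683, -0.0]
contact_force: [-0.1, -0.2, -1.4]
width: 43.5
grip_force: 40.9
t 17.22 pos [650.6  92.  203.1] w 43.5 F [-0.1 -0.2 -1.4] 
shift [0.002 0.002 0.025] turn [-0.     0.    -0.001]
```

```bash
python3 -m pendant '[[[0,0,0.004],[0,0,0]],[[0,0,0.008],[0,0,0]],[[0,0,0.012],[0,0,0]],[[0,0,0.016],[0,0,0]],[[0,0,0.02],[0,0,0]],[[0,0,0.024],[0,0,0]],[[0,0,0.026],[0,0,0]],[[0,0,0.028],[0,0,0]],[[0,0,0.028],[0,0,0]],[[0,0,0.028],[0,0,0]]]' && python3 g.py 651 92.4 198 -0.066
```

```text
t: 18.05
position: [650.8, 92.5, 197.9]
tcp_rot: [-0.0, 0.73, 0.683, 0.0]
contact_force: [-1.7, -0.3, 0.5]
width: 43.9
grip_force: 41.0
t 18.05 pos [650.8  92.5 197.9] w 43.9 F [-1.7 -0.3  0.5] 
shift [-0.001  0.001 -0.   ] turn [-0. -0. -0.]
```

```bash
python3 -m pendant '[[[0,0,0],[0,0,0]],[[0,0,0],[0,0,0]],[[0,0,0],[0,0,0]],[[0,0,0],[0,0,0]],[[0,0,0],[0,0,0]],[[0,0,0],[0,0,0]],[[0,0,0],[0,0,0]],[[0,0,0],[0,0,0]],[[0,0,0],[0,0,0]],[[0,0,0],[0,0,0]]]' -1 && python3 -m pendant '[[[0,0,-0.05],[0,0,0]],[[0,0,-0.12],[0,0,0]],[[0,0,-0.2],[0,0,0]],[[0,0,-0.3],[0,0,0]],[[0,0,-0.4],[0,0,0]],[[0,0,-0.5],[0,0,0]],[[0,0,-0.6],[0,0,0]],[[0,0,-0.7],[0,0,0]],[[0,0,-0.75],[0,0,0]],[[0,0,-0.75],[0,0,0]]]' && python3 g.py 457 37.5 330 0.02
```

```text
t: 18.88
position: [650.8, 92.5, 197.7]
tcp_rot: [-0.0, 0.73, 0.683, 0.0]
contact_force: [0.8, 0.3, 0.5]
width: 85.3
grip_force: 0.0
t: 19.72
position: [651.7, 92.3, 351.6]
tcp_rot: [0.002, 0.73, 0.683, 0.003]
contact_force: [-0.8, 0.2, 0.1]
width: 85.7
grip_force: 0.0
t 19.72 pos [651.7  92.3 351.6] w 85.7 F [-0.8  0.2  0.1] 
shift [-0.339 -0.954  0.102] turn [ 0.003 -0.001 -0.042]
```

```bash
python3 -m pendant '[[[-0.03,-0.1,0],[0,0,-0.01]],[[-0.07,-0.2,0],[0,0,-0.02]],[[-0.12,-0.32,0],[0,0,-0.03]],[[-0.16,-0.45,0],[0,0,-0.04]],[[-0.2,-0.57,0],[0,0,-0.04]],[[-0.25,-0.7,0],[0,0,-0.04]],[[-0.29,-0.82,0],[0,0,-0.04]],[[-0.32,-0.9,0],[0,0,-0.04]],[[-0.34,-0.955,0],[0,0,-0.04]],[[-0.34,-0.955,0],[0,0,-0.04]]]' && python3 g.py 457 37.5 260 0.02 && python3 -m pendant '[[[0,0,0.02],[0,0,0]],[[0,0,0.06],[0,0,0]],[[0,0,0.12],[0,0,0]],[[0,0,0.2],[0,0,0]],[[0,0,0.28],[0,0,0]],[[0,0,0.34],[0,0,0]],[[0,0,0.38],[0,0,0]],[[0,0,0.4],[0,0,0]],[[0,0,0.4],[0,0,0]],[[0,0,0.4],[0,0,0]]]' && python3 g.py 457 37.5 215 0.02
```

```text
t: 20.55
position: [452.8, 36.6, 347.2]
tcp_rot: [-0.002, 0.702, 0.713, -0.002]
contact_force: [-0.1, -1.0, -0.6]
width: 85.2
grip_force: 0.0
t 20.55 pos [452.8  36.6 347.2] w 85.2 F [-0.1 -1.  -0.6] 
shift [0.004 0.023 0.436] turn [-0.002 -0.    -0.002]
t: 21.38
position: [456.0, 37.4, 267.6]
tcp_rot: [0.0, 0.701, 0.713, -0.0]
contact_force: [0.4, 0.1, 0.8]
width: 85.2
grip_force: 0.0
t 21.38 pos [456.   37.4 267.6] w 85.2 F [0.4 0.1 0.8] 
shift [0.    0.005 0.263] turn [ 0.     0.    -0.001]
```

```bash
python3 -m pendant '[[[0,0.005,0.02],[0,0,0]],[[0,0.005,0.05],[0,0,0]],[[0,0.005,0.09],[0,0,0]],[[0,0.005,0.13],[0,0,0]],[[0,0.005,0.17],[0,0,0]],[[0,0.005,0.21],[0,0,0]],[[0,0.005,0.24],[0,0,0]],[[0,0.005,0.255],[0,0,0]],[[0,0.005,0.26],[0,0,0]],[[0,0.005,0.26],[0,0,0]]]' && python3 g.py 457 37.5 215 0.02
python3 - <<'E'
from h import *
crop(capture('side'),230,120,150,150,4,'pics/s5.png')
E
```

```text
t: 22.22
position: [456.6, 37.3, 215.4]
tcp_rot: [-0.0, 0.701, 0.713, -0.0]
contact_force: [0.6, -0.2, 0.6]
width: 85.6
grip_force: 0.0
t 22.22 pos [456.6  37.3 215.4] w 85.6 F [ 0.6 -0.2  0.6] 
shift [0.001 0.002 0.002] turn [-0.     0.    -0.002]
```

View pics/s5.png

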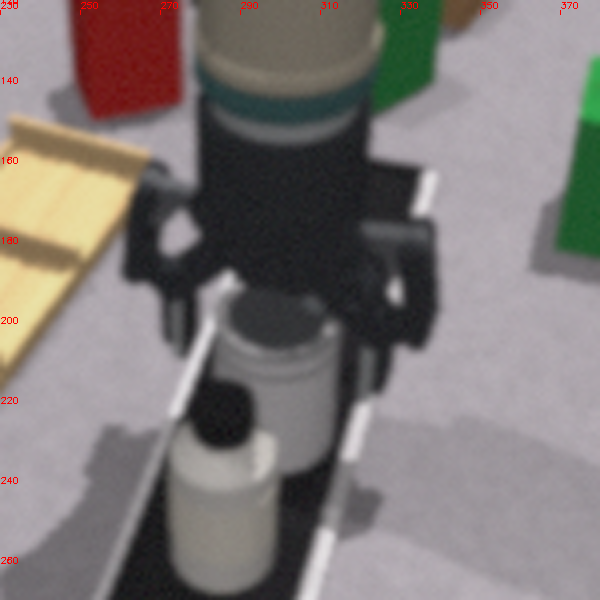

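The tin, with its top at (298,198), sits between the fingers at (275,200) and (323,210). I'll grip and lift.

```bash
python3 -m pendant '[[[0,0,0],[0,0,0]],[[0,0,0],[0,0,0]],[[0,0,0],[0,0,0]],[[0,0,0],[0,0,0]],[[0,0,0],[0,0,0]],[[0,0,0],[0,0,0]],[[0,0,0],[0,0,0]],[[0,0,0],[0,0,0]],[[0,0,0],[0,0,0]],[[0,0,0],[0,0,0]]]' 1 50 && python3 -m pendant '[[[0,0,-0.02],[0,0,0]],[[0,0,-0.06],[0,0,0]],[[0,0,-0.12],[0,0,0]],[[0,0,-0.2],[0,0,0]],[[0,0,-0.29],[0,0,0]],[[0,0,-0.38],[0,0,0]],[[0,0,-0.47],[0,0,0]],[[0,0,-0.55],[0,0,0]],[[0,0,-0.62],[0,0,0]],[[0,0,-0.65],[0,0,0]]]' - && python3 g.py 645 2.6 345 -0.066
```

```text
t: 23.1
position: [456.8, 37.4, 216.3]
tcp_rot: [0.0, 0.701, 0.713, 0.0]
contact_force: [-0.6, 0.3, 6.6]
width: 59.2
grip_force: 53.1
t: 23.93
position: [456.7, 37.4, 347.6]
tcp_rot: [0.001, 0.701, 0.713, 0.001]
contact_force: [-0.5, 0.4, -3.9]
width: 59.0
grip_force: 54.5
t 23.93 pos [456.7  37.4 347.6] w 59.0 F [-0.5  0.4 -3.9] 
shift [-0.19   0.938  0.015] turn [ 0.001 -0.     0.04 ]
```

```bash
python3 -m pendant '[[[0,0.02,0],[0,0,0]],[[-0.02,0.08,0],[0,0,0.005]],[[-0.04,0.18,0],[0,0,0.01]],[[-0.06,0.3,0],[0,0,0.02]],[[-0.09,0.43,0],[0,0,0.025]],[[-0.12,0.57,0],[0,0,0.03]],[[-0.14,0.7,0],[0,0,0.035]],[[-0.17,0.82,0],[0,0,0.04]],[[-0.185,0.9,0],[0,0,0.04]],[[-0.19,0.938,0],[0,0,0.04]]]' - && python3 g.py 645 2.6 221 -0.066 && python3 -m pendant '[[[0,0,0.03],[0,0,0]],[[0,0,0.09],[0,0,0]],[[0,0,0.18],[0,0,0]],[[0,0,0.28],[0,0,0]],[[0,0,0.38],[0,0,0]],[[0,0,0.46],[0,0,0]],[[0,0,0.52],[0,0,0]],[[0,0,0.56],[0,0,0]],[[0,0,0.59],[0,0,0]],[[0,0,0.6],[0,0,0]]]' - && python3 g.py 645 2.6 216.3 -0.066
```

```text
t: 24.77
position: [646.6, 1.8, 344.0]
tcp_rot: [0.0, 0.731, 0.683, -0.0]
contact_force: [0.0, 0.4, -2.3]
width: 59.0
grip_force: 54.8
t 24.77 pos [646.6   1.8 344. ] w 59.0 F [ 0.   0.4 -2.3] 
shift [ 0.004 -0.008  0.615] turn [-0.     0.    -0.001]
t: 25.6
position: [644.3, 2.8, 224.8]
tcp_rot: [-0.001, 0.73, 0.683, -0.0]
contact_force: [-0.0, 0.2, -2.9]
width: 58.9
grip_force: 54.7
t 25.6 pos [644.3   2.8 224.8] w 58.9 F [-0.   0.2 -2.9] 
shift [-0.001  0.003  0.043] turn [-0.001 -0.    -0.   ]
```

```bash
python3 -m pendant '[[[0,0.003,0.005],[0,0,0]],[[0,0.003,0.01],[0,0,0]],[[0,0.003,0.016],[0,0,0]],[[0,0.003,0.022],[0,0,0]],[[0,0.003,0.028],[0,0,0]],[[0,0.003,0.034],[0,0,0]],[[0,0.003,0.038],[0,0,0]],[[0,0.003,0.042],[0,0,0]],[[0,0.003,0.044],[0,0,0]],[[0,0.003,0.044],[0,0,0]]]' && python3 g.py 645 2.6 216 -0.066
```

```text
t: 26.43
position: [645.4, 2.6, 216.8]
tcp_rot: [-0.0, 0.73, 0.683, -0.0]
contact_force: [-0.2, -0.9, -3.6]
width: 58.9
grip_force: 54.7
t 26.43 pos [645.4   2.6 216.8] w 58.9 F [-0.2 -0.9 -3.6] 
shift [ 0.    -0.002  0.004] turn [-0. -0. -0.]
```

Still hanging less than 1 mm above the floor. I'll settle it, then release.

```bash
python3 -m pendant '[[[0,0,0.002],[0,0,0]],[[0,0,0.004],[0,0,0]],[[0,0,0.006],[0,0,0]],[[0,0,0.006],[0,0,0]],[[0,0,0.006],[0,0,0]],[[0,0,0.006],[0,0,0]],[[0,0,0.006],[0,0,0]],[[0,0,0.006],[0,0,0]],[[0,0,0.006],[0,0,0]],[[0,0,0.006],[0,0,0]]]' && python3 -m pendant '[[[0,0,0],[0,0,0]],[[0,0,0],[0,0,0]],[[0,0,0],[0,0,0]],[[0,0,0],[0,0,0]],[[0,0,0],[0,0,0]],[[0,0,0],[0,0,0]],[[0,0,0],[0,0,0]],[[0,0,0],[0,0,0]],[[0,0,0],[0,0,0]],[[0,0,0],[0,0,0]]]' -1 && python3 -m pendant '[[[0,0,-0.05],[0,0,0]],[[0,0,-0.12],[0,0,0]],[[0,0,-0.2],[0,0,0]],[[0,0,-0.3],[0,0,0]],[[0,0,-0.4],[0,0,0]],[[0,0,-0.5],[0,0,0]],[[0,0,-0.6],[0,0,0]],[[0,0,-0.68],[0,0,0]],[[0,0,-0.7],[0,0,0]],[[0,0,-0.7],[0,0,0]]]' && python3 g.py 454 120.5 355 0.07
```

```text
t: 27.27
position: [645.5, 2.5, 216.3]
tcp_rot: [0.0, 0.73, 0.683, 0.0]
contact_force: [-2.4, -0.2, 5.6]
width: 58.9
grip_force: 54.8
t: 28.1
position: [645.5, 2.6, 215.7]
tcp_rot: [-0.0, 0.73, 0.683, -0.0]
contact_force: [-0.2, -0.2, 1.0]
width: 85.6
grip_force: 0.0
t: 28.93
position: [645.9, 2.4, 358.3]
tcp_rot: [0.001, 0.73, 0.683, 0.002]
contact_force: [-0.8, 0.6, 0.0]
width: 85.0
grip_force: 0.0
t 28.93 pos [645.9   2.4 358.3] w 85.0 F [-0.8  0.6  0. ] 
shift [ 0.525 -0.997  0.012] turn [ 0.002 -0.    -0.065]
```

```bash
python3 -m pendant '[[[0.06,-0.1,0],[0,0,-0.01]],[[0.12,-0.22,0],[0,0,-0.02]],[[0.18,-0.34,0],[0,0,-0.03]],[[0.25,-0.47,0],[0,0,-0.045]],[[0.32,-0.6,0],[0,0,-0.06]],[[0.38,-0.73,0],[0,0,-0.065]],[[0.45,-0.85,0],[0,0,-0.065]],[[0.5,-0.94,0],[0,0,-0.065]],[[0.525,-0.995,0],[0,0,-0.065]],[[0.525,-0.995,0],[0,0,-0.065]]]' && python3 g.py 454 120.5 270 0.07 && python3 -m pendant '[[[0,0,0.02],[0,0,0]],[[0,0,0.06],[0,0,0]],[[0,0,0.12],[0,0,0]],[[0,0,0.2],[0,0,0]],[[0,0,0.28],[0,0,0]],[[0,0,0.34],[0,0,0]],[[0,0,0.38],[0,0,0]],[[0,0,0.4],[0,0,0]],[[0,0,0.4],[0,0,0]],[[0,0,0.4],[0,0,0]]]' && python3 g.py 454 120.5 224 0.07
```

```text
t: 29.77
position: [451.7, 121.9, 355.1]
tcp_rot: [-0.001, 0.681, 0.732, -0.001]
contact_force: [-0.5, -0.5, -0.0]
width: 85.7
grip_force: 0.0
t 29.77 pos [451.7 121.9 355.1] w 85.7 F [-0.5 -0.5 -0. ] 
shift [-0.008  0.013  0.426] turn [-0.002 -0.     0.001]
t: 30.6
position: [454.4, 120.2, 275.6]
tcp_rot: [0.0, 0.683, 0.731, -0.0]
contact_force: [-0.4, -1.4, 0.8]
width: 85.5
grip_force: 0.0
t 30.6 pos [454.4 120.2 275.6] w 85.5 F [-0.4 -1.4  0.8] 
shift [ 0.002 -0.002  0.258] turn [ 0.     0.    -0.001]
```

```bash
python3 -m pendant '[[[0,0,0.02],[0,0,0]],[[0,0,0.05],[0,0,0]],[[0,0,0.09],[0,0,0]],[[0,0,0.13],[0,0,0]],[[0,0,0.17],[0,0,0]],[[0,0,0.21],[0,0,0]],[[0,0,0.24],[0,0,0]],[[0,0,0.255],[0,0,0]],[[0,0,0.258],[0,0,0]],[[0,0,0.258],[0,0,0]]]' && python3 g.py 454 120.5 224 0.07
python3 - <<'E'
from h import *
crop(capture('side'),220,140,150,150,4,'pics/s6.png')
E
```

```text
t: 31.43
position: [453.9, 120.6, 223.9]
tcp_rot: [-0.0, 0.682, 0.731, -0.0]
contact_force: [-0.5, 0.0, 0.3]
width: 85.4
grip_force: 0.0
t 31.43 pos [453.9 120.6 223.9] w 85.4 F [-0.5  0.   0.3] 
shift [-0.     0.    -0.001] turn [-0.  0. -0.]
```

View pics/s6.png

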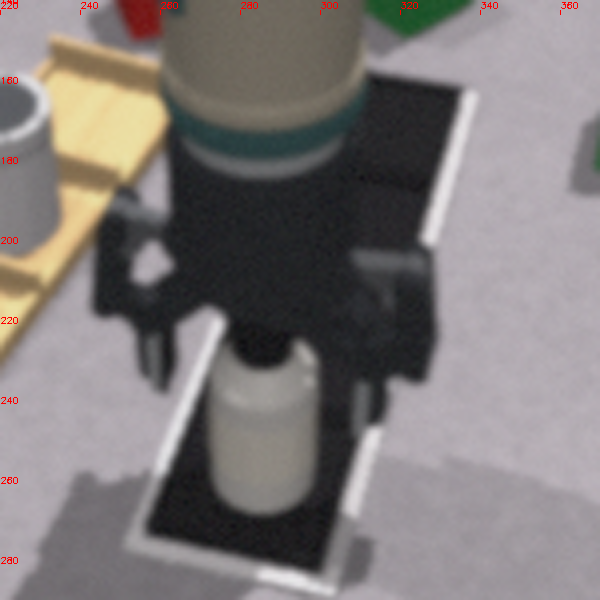

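The bottle at (286,245) is centred between the fingers, with the pads level with the upper body. I'll grip and lift.

```bash
python3 -m pendant '[[[0,0,0],[0,0,0]],[[0,0,0],[0,0,0]],[[0,0,0],[0,0,0]],[[0,0,0],[0,0,0]],[[0,0,0],[0,0,0]],[[0,0,0],[0,0,0]],[[0,0,0],[0,0,0]],[[0,0,0],[0,0,0]],[[0,0,0],[0,0,0]],[[0,0,0],[0,0,0]]]' 1 50 && python3 -m pendant '[[[0,0,-0.02],[0,0,0]],[[0,0,-0.06],[0,0,0]],[[0,0,-0.12],[0,0,0]],[[0,0,-0.2],[0,0,0]],[[0,0,-0.29],[0,0,0]],[[0,0,-0.38],[0,0,0]],[[0,0,-0.47],[0,0,0]],[[0,0,-0.55],[0,0,0]],[[0,0,-0.62],[0,0,0]],[[0,0,-0.65],[0,0,0]]]' - && python3 g.py 639.1 -87.2 355 -0.066
```

```text
t: 32.32
position: [454.0, 120.6, 224.7]
tcp_rot: [0.0, 0.682, 0.731, 0.0]
contact_force: [-0.5, 0.2, 5.9]
width: 46.5
grip_force: 50.9
t: 33.15
position: [454.1, 120.6, 356.1]
tcp_rot: [0.001, 0.682, 0.731, 0.001]
contact_force: [-0.1, -0.3, -2.9]
width: 47.1
grip_force: 51.8
t 33.15 pos [454.1 120.6 356.1] w 47.1 F [-0.1 -0.3 -2.9] 
shift [-1.1    0.851  0.007] turn [ 0.001 -0.     0.065]
```

```bash
python3 -m pendant '[[[-0.02,0.02,0],[0,0,0]],[[-0.07,0.06,0],[0,0,0.01]],[[-0.15,0.12,0],[0,0,0.02]],[[-0.24,0.19,0],[0,0,0.03]],[[-0.34,0.26,0],[0,0,0.04]],[[-0.44,0.34,0],[0,0,0.05]],[[-0.53,0.41,0],[0,0,0.06]],[[-0.62,0.48,0],[0,0,0.065]],[[-0.68,0.53,0],[0,0,0.065]],[[-0.7,0.55,0],[0,0,0.065]]]' - && python3 g.py 639.1 -87.2 355 -0.066
```

```text
t: 33.98
position: [574.8, -15.5, 352.9]
tcp_rot: [0.001, 0.732, 0.681, -0.001]
contact_force: [0.6, -0.8, -2.5]
width: 46.9
grip_force: 51.8
t 33.98 pos [574.8 -15.5 352.9] w 46.9 F [ 0.6 -0.8 -2.5] 
shift [-0.335  0.347 -0.01 ] turn [ 0.     0.001 -0.003]
```

```bash
python3 -m pendant '[[[-0.02,0.02,0],[0,0,0]],[[-0.06,0.06,0],[0,0,0]],[[-0.11,0.11,0],[0,0,0]],[[-0.16,0.17,0],[0,0,0]],[[-0.21,0.23,0],[0,0,0]],[[-0.26,0.28,0],[0,0,0]],[[-0.3,0.315,0],[0,0,0]],[[-0.33,0.335,0],[0,0,0]],[[-0.335,0.345,0],[0,0,0]],[[-0.335,0.345,0],[0,0,0]]]' - && python3 g.py 639.1 -87.2 229 -0.066 && python3 -m pendant '[[[0,0,0.03],[0,0,0]],[[0,0,0.09],[0,0,0]],[[0,0,0.18],[0,0,0]],[[0,0,0.28],[0,0,0]],[[0,0,0.38],[0,0,0]],[[0,0,0.46],[0,0,0]],[[0,0,0.52],[0,0,0]],[[0,0,0.56],[0,0,0]],[[0,0,0.59],[0,0,0]],[[0,0,0.6],[0,0,0]]]' - && python3 g.py 639.1 -87.2 224 -0.066
```

```text
t: 34.82
position: [637.7, -83.1, 353.8]
tcp_rot: [-0.0, 0.73, 0.683, -0.0]
contact_force: [-0.7, 0.2, -2.9]
width: 46.5
grip_force: 51.8
t 34.82 pos [637.7 -83.1 353.8] w 46.5 F [-0.7  0.2 -2.9] 
shift [-0.02   0.009  0.624] turn [-0.    -0.    -0.001]
t: 35.65
position: [637.5, -82.7, 233.2]
tcp_rot: [-0.0, 0.73, 0.683, -0.0]
contact_force: [0.2, 0.1, -2.4]
width: 46.9
grip_force: 51.8
t 35.65 pos [637.5 -82.7 233.2] w 46.9 F [ 0.2  0.1 -2.4] 
shift [-0.022  0.01   0.046] turn [-0.001 -0.    -0.   ]
```

```bash
python3 -m pendant '[[[-0.01,0.005,0.005],[0,0,0]],[[-0.02,0.01,0.01],[0,0,0]],[[-0.022,0.01,0.016],[0,0,0]],[[-0.022,0.01,0.022],[0,0,0]],[[-0.022,0.01,0.028],[0,0,0]],[[-0.022,0.01,0.034],[0,0,0]],[[-0.022,0.01,0.038],[0,0,0]],[[-0.022,0.01,0.042],[0,0,0]],[[-0.022,0.01,0.045],[0,0,0]],[[-0.022,0.01,0.045],[0,0,0]]]' && python3 g.py 639.1 -87.2 224 -0.066
```

```text
t: 36.48
position: [639.4, -87.3, 224.9]
tcp_rot: [-0.0, 0.73, 0.683, -0.0]
contact_force: [1.2, -0.3, -3.2]
width: 46.5
grip_force: 51.8
t 36.48 pos [639.4 -87.3 224.9] w 46.5 F [ 1.2 -0.3 -3.2] 
shift [ 0.    -0.001  0.005] turn [-0. -0. -0.]
```

```bash
python3 -m pendant '[[[0,0,0.002],[0,0,0]],[[0,0,0.004],[0,0,0]],[[0,0,0.006],[0,0,0]],[[0,0,0.007],[0,0,0]],[[0,0,0.007],[0,0,0]],[[0,0,0.007],[0,0,0]],[[0,0,0.007],[0,0,0]],[[0,0,0.007],[0,0,0]],[[0,0,0.007],[0,0,0]],[[0,0,0.007],[0,0,0]]]' && python3 -m pendant '[[[0,0,0],[0,0,0]],[[0,0,0],[0,0,0]],[[0,0,0],[0,0,0]],[[0,0,0],[0,0,0]],[[0,0,0],[0,0,0]],[[0,0,0],[0,0,0]],[[0,0,0],[0,0,0]],[[0,0,0],[0,0,0]],[[0,0,0],[0,0,0]],[[0,0,0],[0,0,0]]]' -1 && python3 -m pendant '[[[0,0,-0.05],[0,0,0]],[[0,0,-0.12],[0,0,0]],[[0,0,-0.2],[0,0,0]],[[0,0,-0.3],[0,0,0]],[[0,0,-0.4],[0,0,0]],[[0,0,-0.5],[0,0,0]],[[0,0,-0.6],[0,0,0]],[[0,0,-0.68],[0,0,0]],[[0,0,-0.7],[0,0,0]],[[0,0,-0.7],[0,0,0]]]' && python3 -m pendant '[[[-0.1,-0.1,0],[0,0,0]],[[-0.2,-0.2,0],[0,0,0]],[[-0.3,-0.3,0],[0,0,0]],[[-0.4,-0.4,0],[0,0,0]],[[-0.5,-0.5,0],[0,0,0]],[[-0.6,-0.6,0],[0,0,0]],[[-0.7,-0.7,0],[0,0,0]],[[-0.8,-0.8,0],[0,0,0]],[[-0.9,-0.85,0],[0,0,0]],[[-0.95,-0.9,0],[0,0,0]]]'
python3 - <<'E'
from h import *
crop(capture('top'),130,110,250,140,3,'pics/t3.png')
crop(capture('side'),135,100,190,180,3,'pics/s7.png')
E
```

```text
t: 37.32
position: [639.4, -87.4, 224.8]
tcp_rot: [-0.0, 0.73, 0.683, 0.0]
contact_force: [-3.0, -0.0, 6.5]
width: 46.7
grip_force: 52.7
t: 38.15
position: [639.4, -87.4, 223.7]
tcp_rot: [-0.0, 0.73, 0.683, -0.0]
contact_force: [-0.5, -0.0, 0.8]
width: 85.0
grip_force: 0.0
t: 38.98
position: [639.8, -87.6, 366.3]
tcp_rot: [0.002, 0.73, 0.683, 0.001]
contact_force: [-0.3, 0.5, 0.4]
width: 85.6
grip_force: 0.0
t: 39.82
position: [445.2, -267.1, 363.3]
tcp_rot: [-0.0, 0.731, 0.682, -0.001]
contact_force: [0.2, -0.5, -0.6]
width: 85.7
grip_force: 0.0
```

View pics/t3.png

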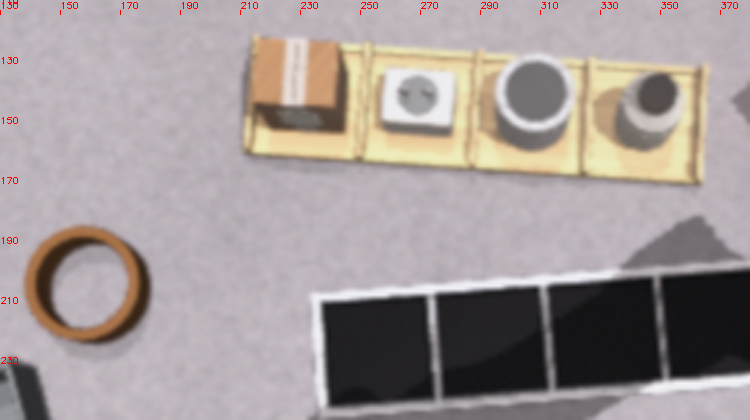

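View pics/s7.png

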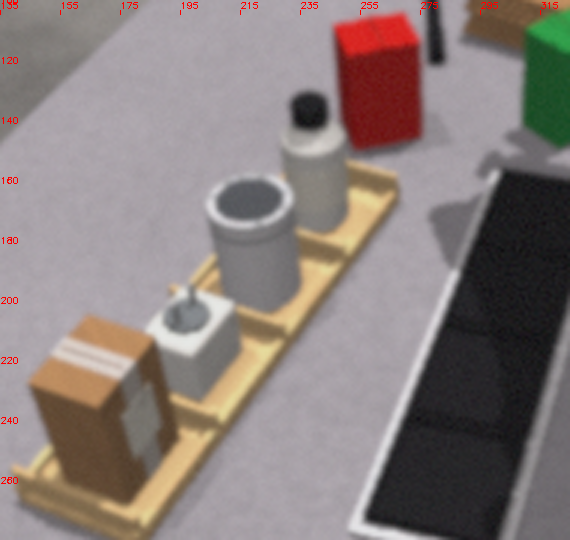

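All four items stand upright in their bays. From the left in the top view: carton (228,134), charger (269,142), tin (308,140), bottle (348,141). The tape roll is still at about (158,204). I'll check the offsets from the bay centres before handing in.

Run:
```python
from h import *
t=capture('top'); s=capture('side'); a=-.066
for n,A,B in (('charger',(417,95),(186,313)),('tin',(535,91),(250,199)),('bottle',(657,93),(309,104))):
    P,e=tri(t,(130+A[0]/3-.33,110+A[1]/3-.33),s,(135+B[0]/3-.33,100+B[1]/3-.33)); d=P[:2]-[648,47.5]
    print(n,P.round(1),e.round(1),'rack xy',(d@[np.cos(a),np.sin(a)]).round(1),(d@[-np.sin(a),np.cos(a)]).round(1))
print(sense()['joint_velocities'])
```

```text
charger [649.3  93.1  65.2] 0.4 rack xy -1.7 45.6
tin [644.5   2.9  93.8] 1.3 rack xy -0.6 -44.7
bottle [637.9 -85.7 115.9] 0.4 rack xy -1.3 -133.5
[-0.0233215   0.00401971 -0.01360734 -0.01250992  0.0003837  -0.00064116
  0.0017323 ]
```

Every item measures within 2 mm of its bay centre, so I'm handing in.

```bash
python3 -c "
from rig import *
print(job_done())"
```

```text
the job is handed in; nothing more can be done
None
```

I handed the job in: carton, charger, tin and bottle (left to right) stand upright in the rack, each measured within 2 mm of its bay centre, and the tape roll was never touched; the hand-in returned no verdict.

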